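Refit the sprung idler of a bottle roller and lock its take-up

TASK

Put the loose idler roller back into the bottle roller: with the roller tilted, set its long sprung pin in the recess of the drive housing, press it in, swing the stub end down past the face of the take-up bearing and let the spring push the stub fully home in its bore, all without forcing it. Then run the knurled locknut on the adjusting screw down, clockwise, until it is tight on the top plate. Leave the bottle, flask, vials, dropper bottle and hex wrench where they are.

Things in the scene. Friction and masses are not known exactly. Their poses are not given: they have to be found in the camera images.
- bottle_roller: Bench bottle roller, fixed. Grey base 170 (x) x 305 (y) mm, deck at z = 38 mm; black drive roller (36 mm dia.) at the back, axis at x = +45, z = 85. Origin at bench level under the middle between the two roller lines; x to the back, y along the rollers to the drive housing at the left, z up. The empty idler line in front is x = -45, z = 85, between two upright faces 150 mm apart.
- spring_recess (a point): Mouth centre of the round blind recess in the drive housing's aluminium face (bottle roller y = +75) for the sprung pin: 13 mm dia., 6 mm deep, flat bottom. Axes as the bottle roller's; it opens towards -y. A drip edge overhangs the face by 12 mm, its underside 40 mm above this point, housing top 44 mm above it.
- stub_bore (a point): Mouth centre of the round blind bore in the take-up bearing's face (bottle roller y = -75) for the stub: 14 mm dia., 12 mm deep. Axes as the bottle roller's; it opens towards +y. The bearing is 62 mm wide in x, reaches from this face 64 mm towards -y, and its steel top plate is 46 mm above this point.
- idler: Loose idler roller lying on the bench: aluminium tube 36 mm dia., 130 mm long, about 0.25 kg, two flush rubber bands. Origin on its axis at mid-length; y along the axis to the sprung pin. At +y the thin sprung pin (9 mm dia., round nose, free tip 95 mm from the origin), at -y the thick rigid stub (12 mm dia., 10 mm long). The pin points roughly left (+y), as it must go in.
- pin_tip (a point): Tip of the idler's sprung pin. It moves with the pin.
- stub_end (a point): End of the idler's rigid stub, on the axis, 75 mm from the idler's origin. When home it is 10 mm inside the bore and the tube's end touches the bearing's face; the pin is then pressed in 4 mm.
- spring_pin (a joint): How far the sprung pin is pressed into the idler, m: 0 free, 0.018 at its hard stop. The spring pushes out with 2.7 N at 0, 4.9 N at 0.004 and 12.4 N at 0.018. With the nose on the bottom of the recess and the idler level, the stub clears the bearing's face from 0.014 on.
- locknut (a joint): Turn of the locknut, rad: grows as it is turned clockwise seen from above (running down, 4 mm pitch); 4.0 is tight on the top plate, where it stops hard. It starts between 0.9 and 1.9 and turns with little friction, so it stays where it is left.
- nut_top (a point): Centre of the top of the knurled steel locknut, 30 mm dia. and 20 mm high, on the upright adjusting screw (10 mm dia., its end 160 mm above the bench) behind the bearing's face. The nut's upper 15 mm are the knurled grip.
- lock_plate (a point): Point on the adjusting screw's axis at the surface of the take-up bearing's top plate, 131 mm above the bench, against which the nut tightens. The plate is 62 (x) x 64 (y) mm.
- sample_bottle: Bystander: capped plastic bottle, 64 mm dia., 182 high, standing; origin under its middle.
- flask: Bystander: conical glass flask, 84 mm dia., 130 high, standing; origin under its middle.
- vial_a: Bystander: capped glass vial, 25 mm dia., 52 high, standing; origin under its middle.
- vial_b: Bystander: capped glass vial, 25 mm dia., 52 high, standing; origin under its middle.
- hex_wrench: Bystander: small hex wrench lying on the bench, 27 x 82 x 5 mm; origin under its middle.
- dropper: Bystander: small amber dropper bottle, 38 mm dia., 87 high, standing; origin under its middle.

How it is judged:
By the outcome, as a careful person would: the job done as asked, in the order asked, and still so for the second after the job is handed in, with the robot touching nothing.
It also fails if it takes over 64 s, if anything falls off the work surface, if the arm or the gripper's body presses on something with over 40 N, if the wrist force passes 120 N, or if a joint passes its speed limit or range.

ROBOT

A 6-joint arm with a two-finger parallel gripper is mounted at the origin on a cart in front of the work surface, level with it; the furniture and walls round the work are solid. World frame = base frame: x ahead of the robot, y to its left, z up, the work surface at z = 0. Lengths are in m, angles in rad, forces in N, time in s.
With the tool pointing down it reaches from about 0.25 to 0.775 m from the base axis. Payload 4 kg.
Tool frame: the origin (TCP) lies midway between the tips of the shut fingers; the grasp point (between the pads) lies 19 mm behind it; z points along the fingers, y is the direction in which the jaws open and shut (so a half turn about z gives the same grasp; the last joint's range is limited). The gripper opens to 94 mm and grips with 3 to 60 N. Pads are 16 mm wide; open, the fingers measure 119 mm over their backs; the gripper's body (75 mm by 177 mm) begins 78 mm behind the grasp point.
Start: joints at [1.156, 0.087, 1.371, -0, 1.684, -0.103], TCP at [0.169, 0.523, 0.206] pointing down, gripper open.
Joint ranges: [-3.1, 3.1], [-0.76, 2.03], [0.27, 2.55], [-1.08, 4.22], [0.17, 2.65], [-2.57, 2.57]. Speed limits (rad/s): [2.79, 2.79, 3.14, 3.14, 3.14, 3.14].

INTERFACE

Orientations are given as [roll, pitch, yaw] about the fixed x, y, z axes, in that order (R = Rz(yaw) Ry(pitch) Rx(roll)).
In Python, from bench import get_obs, snapshot, ticket gives the robot as it stands.
- The arm moves only by the shell command python3 -m creep 'ROWS' [OPENING]. ROWS is JSON, a list that holds one entry, the list of rows, each a list of 4 numbers: the shift along the tool's x, y, z in mm, then the turn about the tool's z in degrees. A call has 1 to 8 rows; each row shifts and turns the commanded pose from where the row before left it, along the tool's axes as they then stand; what a row does not reach is not made up. A row lasts 1/8 s, in which the tool goes at most 62.5 mm and 10.7 degrees, less where a joint would pass 70% of its speed; a pose out of reach is approached as far as the arm can. A call with a gripper value outside its range is refused whole. OPENING is the opening, from 0 (shut) to 1 (fully open), set as the call begins (- or left out, the last holds). The fingers move at their own pace and stop on an object; the grip force is fixed at half the most. Time passes only in rows, so rows that do not move let the fingers close. It gives the time, the measured TCP pose, the force and the opening at its end, in the units of the state.
- get_obs(): the state, without advancing time (a new reading comes with each control period).
- snapshot(name): name is "side" or "top" or "wrist"; returns a dict with "color" (400x640x3 uint8, red, green, blue), "depth" (400x640 float32, m along the optical axis (not along the pixel's ray), 0 where there is no reading), "fx", "fy", "cx", "cy" (pixels), "extrinsics" (4x4, takes a point from world to camera coordinates). Camera axes: x right, y down, z forward; pixel columns grow to the right and rows downward; lengths in m; the calibration is good to about 2 mm. A picture is of the moment at which its call begins.
- ticket.close_job(): hands the job in, once; it reports no verdict.
The state is a dict: "time": time; "joint_positions": joint angles; "qvel": joint speeds; "joint_torque": joint torques, N m; "tool_pos": TCP position; "ee_rot": TCP orientation; "wrist_force": force on the tool from outside, world axes, zero at the start; "wrist_torque": the same for the moment, N m; "width": finger opening in m.
Only numpy, scipy, OpenCV 4.12 (cv2) and the standard library are available. Lean on these libraries where they do the work, as an engineer would, in place of code of your own. Each camera call takes 0.05 s, during which the arm holds its last target. There are 200 camera calls.

## Working session

There is one attempt and no reset: what is moved stays moved. The work goes in short steps, Python scripts to look and compute and a shell command to move; the robot and the scene stay as the last step left them, time stands still between calls to the robot, and variables do not carry over. Pictures are saved under pics/ and viewed, on a budget of 10 in all, crops included, one or two more only if the job needs it, and the job is handed in when it is done.

```bash
mkdir -p pics; ls
cat > h.py <<'E'
import numpy as np, cv2
from bench import get_obs, snapshot, ticket
def save(n,f):
    s=snapshot(n); cv2.imwrite('pics/'+f+'.png',s['color'][:,:,::-1]); np.savez('pics/'+f+'.npz',**s); return s
def pt(s,u,v,d=None):
    if d is None:
        w=s['depth'][v-1:v+2,u-1:u+2]; w=w[w>0]; d=np.median(w) if w.size else 0
    c=np.array([(u-s['cx'])/s['fx']*d,(v-s['cy'])/s['fy']*d,d,1])
    return (np.linalg.inv(s['extrinsics'])@c)[:3]
def proj(s,p):
    c=s['extrinsics']@np.r_[p,1]; return s['fx']*c[0]/c[2]+s['cx'], s['fy']*c[1]/c[2]+s['cy']
def zl(s,u,v,z):
    "intersect pixel ray with plane z"
    a=pt(s,u,v,0.0);b=pt(s,u,v,1.0); return a+(b-a)*(z-a[2])/(b[2]-a[2])
E
python3 - <<'E'
from h import *
np.set_printoptions(precision=4,suppress=True)
o=get_obs(); print(o)
for n in('top','side'):
    s=save(n,n+'0'); print(n,np.linalg.inv(s['extrinsics'])[:3], s['fx'],s['cx'],s['cy'])
E
```

```text
pics
{'time': 0.0, 'joint_positions': array([ 1.1559,  0.0879,  1.3723, -0.    ,  1.6836, -0.1031]), 'qvel': array([-0.0021, -0.0011,  0.0009,  0.0005, -0.0019, -0.0004]), 'joint_torque': array([  0.0003, -34.0164, -30.2432,   0.0717,   0.0327,  -0.0002]), 'tool_pos': array([0.1685, 0.523 , 0.2043]), 'ee_rot': array([-3.1394, -0.0002,  2.8298]), 'wrist_force': array([-0.988 , -0.4511, -0.6255]), 'wrist_torque': array([ 0.0246, -0.0354,  0.0273]), 'width': 0.09406824365744806}
top [[ 0.0095 -0.9969  0.0777  0.4599]
 [-0.9999 -0.0105 -0.0128  0.1168]
 [ 0.0136 -0.0776 -0.9969  1.0939]] 363.646815025941 316.89209820492886 198.63811956730802
side [[ 0.8276 -0.288   0.4818  0.026 ]
 [-0.5609 -0.4583  0.6895 -0.6289]
 [ 0.0222 -0.8408 -0.5408  0.7162]] 367.08561695871333 320.4939375402558 200.9307612505028
```

View pics/top0.png

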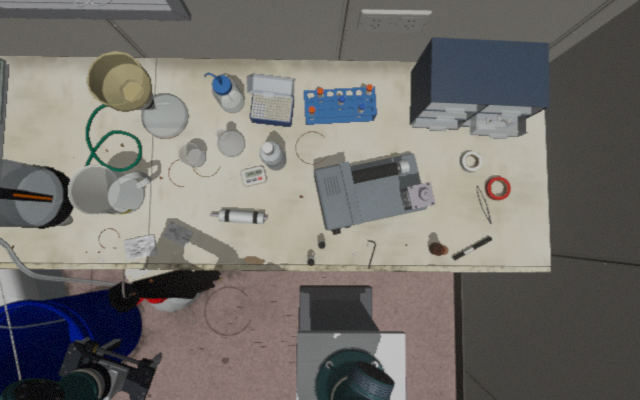

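View pics/side0.png

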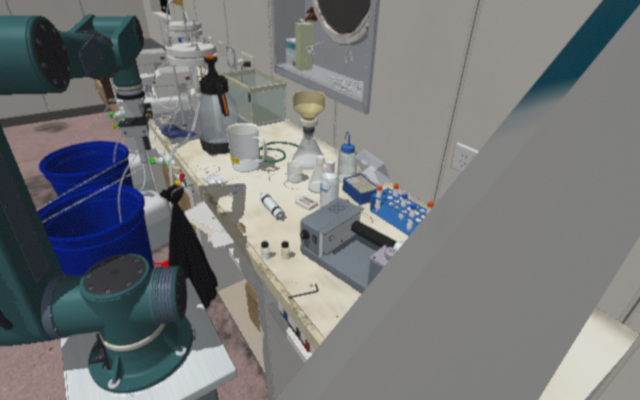

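The top view shows the idler at about (240,215), with its pin to the left. The roller unit sits at about (375,190), slightly rotated, and the nut is at (423,195). In the side view a post hides the bearing. I'll enlarge the top view.

Run:
```python
import cv2
i=cv2.imread('pics/top0.png')[140:245,200:445]
cv2.imwrite('pics/c1.png',cv2.resize(i,(784,336),interpolation=cv2.INTER_CUBIC))
```

```text
(no output)
```

View pics/c1.png

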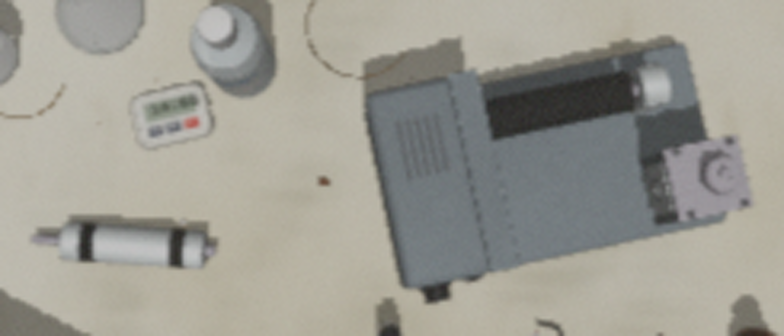

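Crop at scale 3.2, origin (200,140): pin tip (33,238), tube ends (62,240) and (207,248), stub end (216,249). Top plate corners are (665,152), (735,137), (750,203), (682,218), and the nut centre is about (721,172).

Run:
```python
from h import *
np.set_printoptions(precision=4,suppress=True)
s=dict(np.load('pics/top0.npz'))
def c(u,v,z): return zl(s,200+(u+.5)/3.2-.5,140+(v+.5)/3.2-.5,z)
for n,u,v,z in [('tip',33,238,.018),('tubeL',62,240,.018),('tubeR',207,248,.018),('stub',216,249,.018),
 ('pTL',665,152,.131),('pTR',735,137,.131),('pBR',750,203,.131),('pBL',682,218,.131),('nut',721,172,.155),
 ('hTL',367,95,.129),('hBL',405,287,.129),('hTR',475,72,.129),('hBR',490,270,.129),('drL',488,115,.085),('drR',633,90,.085)]:
    q=[int(round(200+u/3.2)),int(round(140+v/3.2))]
    print(n,c(u,v,z),'depthpt',pt(s,*q))
```

```text
tip [0.495  0.4175 0.018 ] depthpt [0.495  0.4169 0.02  ]
tubeL [0.4934 0.3909 0.018 ] depthpt [0.4919 0.3863 0.0362]
tubeR [0.4874 0.2574 0.018 ] depthpt [0.4848 0.2548 0.0232]
stub [0.4866 0.2491 0.018 ] depthpt [ 0.4854  0.2488 -0.0001]
pTL [ 0.5683 -0.1374  0.131 ] depthpt [ 0.5661 -0.1387  0.1311]
pTR [ 0.5816 -0.1962  0.131 ] depthpt [ 0.5962 -0.24    0.0026]
pBR [ 0.5264 -0.208   0.131 ] depthpt [ 0.5268 -0.2085  0.1293]
pBL [ 0.5133 -0.151   0.131 ] depthpt [ 0.5128 -0.152   0.1294]
nut [ 0.5498 -0.1766  0.155 ] depthpt [ 0.5478 -0.1752  0.1598]
hTL [0.6138 0.1119 0.129 ] depthpt [0.6127 0.1101 0.1248]
hBL [0.454  0.0789 0.129 ] depthpt [0.4512 0.0715 0.0009]
hTR [0.6343 0.0215 0.129 ] depthpt [0.6578 0.0092 0.002 ]
hBR [0.4687 0.0086 0.129 ] depthpt [0.4688 0.0077 0.1263]
drL [0.6044 0.0056 0.085 ] depthpt [0.6005 0.0081 0.1041]
drR [ 0.628  -0.1218  0.085 ] depthpt [ 0.6256 -0.1208  0.0958]
```

```bash
cat >> h.py <<'E'
np.set_printoptions(precision=4,suppress=True)
def go(x,y,z,yawdeg,o=None):
    "shift in tool axes (mm) and turn (deg) from measured pose to world target"
    from scipy.spatial.transform import Rotation as R
    o=o or get_obs(); M=R.from_euler('xyz',o['ee_rot']).as_matrix()
    d=M.T@(np.array([x,y,z])-o['tool_pos'])*1000
    t=(np.degrees(o['ee_rot'][2])-yawdeg+180)%360-180
    print('t',o['time'],'shift',d.round(1),'turn',round(t,1),'pos',o['tool_pos'],'rpy',np.degrees(o['ee_rot']).round(2),'q',o['joint_positions'],'F',o['wrist_force'].round(1),'T',o['wrist_torque'].round(2),'w',round(o['width'],4))
E
python3 -m creep '[[[-52.5,-13,0,0],[-52.5,-13,0,0],[-52.5,-13,0,0],[-52.5,-13,0,0],[-52.5,-13,0,0],[-52.5,-13,0,0],[-52.5,-13,0,0],[0,0,0,10.6]]]'
python3 -m creep '[[[0,0,0,10.6],[0,0,0,10.6],[0,0,0,10.6],[0,0,0,10.6],[0,0,0,10.6],[0,0,0,10.6],[0,0,0,0.8],[0,0,0,0]]]'
python3 - <<'E'
from h import *
go(.4903,.324,.12,87.1)
s=save('wrist','w0'); print(np.linalg.inv(s['extrinsics'])[:3],s['fx'])
E
```

```text
time: 1.1
tool_pos: [0.4932, 0.3213, 0.2039]
ee_rot: [-3.139, -0.0, 2.634]
wrist_force: [-0.9, 1.0, -0.3]
width: 0.0941
time: 2.1
tool_pos: [0.4904, 0.3241, 0.2051]
ee_rot: [-3.141, 0.0, 1.523]
wrist_force: [0.3, 0.2, 0.6]
width: 0.0944
t 2.1 shift [-0.1 -0.1 85.1] turn 0.2 pos [0.4904 0.3241 0.2051] rpy [-179.97    0.02   87.27] q [0.4875 0.1723 1.2766 0.     1.6933 0.535 ] F [0.3 0.2 0.6] T [-0.06  0.01  0.04] w 0.0944
[[ 0.9989 -0.0447 -0.012   0.4942]
 [-0.0463 -0.9649 -0.2585  0.3995]
 [-0.      0.2588 -0.9659  0.3857]] 328.9151917471587
```

View pics/w0.png

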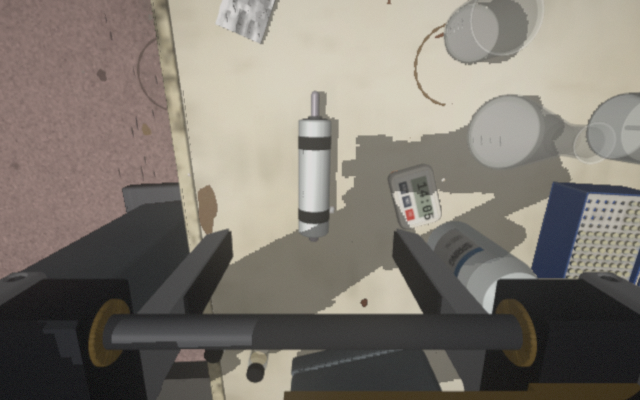

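The wrist view shows the idler upright in the image: pin tip (317,93), tube ends (315,118) and (313,236), stub end (313,241). I'll check its position, then grasp.

Run:
```python
from h import *
s=dict(np.load('pics/w0.npz'))
P=[zl(s,u,v,.018) for u,v in((317,93),(315,118),(313,236),(313,241))]; print(P)
d=P[0]-P[3]; print(np.linalg.norm(d),np.degrees(np.arctan2(-d[0],d[1])), P[3]+d*75/170)
# tube edges on rows
for v in (170,185): print(v, s['color'][v,290:340].mean(1).astype(int), (s['depth'][v,290:340]*1000).astype(int))
```

```text
[array([0.5001, 0.4175, 0.018 ]), array([0.4968, 0.3917, 0.018 ]), array([0.4884, 0.2552, 0.018 ]), array([0.4881, 0.2488, 0.018 ])]
0.16908365765715047 -4.062270938893281 [0.4934 0.3232 0.018 ]
170 [190 189 189 189 189 188 187 183 165 156 169 175 184 191 199 207 211 218
 218 218 217 217 216 216 215 211 205 198 191 186 181 177 171 161 153 147
 135 125 114 107 111 118 118 119 118 121 123 153 194 198] [389 390 389 388 389 389 390 390 389 364 362 360 358 358 357 356 355 355
 354 351 353 353 353 351 351 353 351 352 353 353 353 354 353 354 355 356
 357 359 361 363 389 389 388 389 389 389 389 388 389 388]
185 [193 192 192 192 192 192 190 183 166 158 168 177 185 192 201 208 215 217
 217 217 219 218 216 215 212 207 200 193 186 181 176 174 166 158 149 140
 130 119 106 105 116 117 117 117 117 121 152 192 195 196] [392 394 392 393 394 394 393 394 393 370 365 365 362 361 361 360 359 358
 357 358 357 358 357 357 358 357 357 359 357 359 358 358 359 360 361 363
 362 365 367 368 393 394 394 394 392 395 394 393 393 393]
```

```bash
python3 -m creep '[[[-0.5,1.6,48,0.7],[0,0,50,0],[0,0,50,0],[0,0,40,0],[0,0,12,0],[0,0,0,0],[0,0,0,0]]]'
python3 -m creep '[[[0,0,0,0],[0,0,0,0],[0,0,0,0],[0,0,0,0],[0,0,0,0],[0,0,0,0]]]' 0
python3 - <<'E'
from h import *
go(.492,.3235,.005,86.5)
E
```

```text
time: 3.02
tool_pos: [0.4939, 0.3245, 0.008]
ee_rot: [3.138, -0.002, 1.509]
wrist_force: [0.0, -0.5, 0.6]
width: 0.0939
time: 3.78
tool_pos: [0.4921, 0.3236, 0.0054]
ee_rot: [-3.142, -0.0, 1.509]
wrist_force: [-0.5, -0.2, 0.0]
width: 0.0376
t 3.775 shift [-0.1 -0.1  0.4] turn -0.1 pos [0.4921 0.3236 0.0054] rpy [-180.     -0.     86.44] q [0.4853 0.2925 1.5397 0.0001 1.3094 0.5475] F [-0.5 -0.2  0. ] T [-0.04  0.06  0.02] w 0.0376
```

```bash
python3 -m creep '[[[0,0,-25,0],[0,0,-50,0],[0,0,-50,0],[0,0,-50,0],[0,0,-25,0],[-40,0,0,0],[-50,0,0,0],[-50,0,0,0]]]'
python3 -m creep '[[[-55,0,0,0],[-55,0,0,0],[-55,0,0,0],[-55,0,0,0],[-55,0,0,0],[-50,-5,0,0],[-40,0,0,0],[-31,0,0,0]]]'
python3 -m creep '[[[0,0,0,-8],[0,0,0,-7.4],[0,0,0,0],[0,0,0,0]]]'
python3 - <<'E'
from h import *
go(.4532,-.2113,.205,101.8)
s=save('wrist','w1')
E
```

```text
time: 4.78
tool_pos: [0.4828, 0.1825, 0.2046]
ee_rot: [-3.14, 0.001, 1.509]
wrist_force: [1.2, -0.9, -2.0]
width: 0.0354
time: 5.78
tool_pos: [0.453, -0.2126, 0.2046]
ee_rot: [-3.14, -0.001, 1.507]
wrist_force: [0.4, 0.3, -2.4]
width: 0.0349
time: 6.28
tool_pos: [0.4537, -0.2109, 0.205]
ee_rot: [-3.141, -0.001, 1.776]
wrist_force: [0.8, -0.1, -2.2]
width: 0.035
t 6.275 shift [-0.3 -0.6  0. ] turn -0.1 pos [ 0.4537 -0.2109  0.205 ] rpy [-179.97   -0.04  101.74] q [-0.5485 -0.0232  1.4851  0.0001  1.6805 -0.7535] F [ 0.8 -0.1 -2.2] T [-0.11 -0.   -0.05] w 0.035
```

View pics/w1.png

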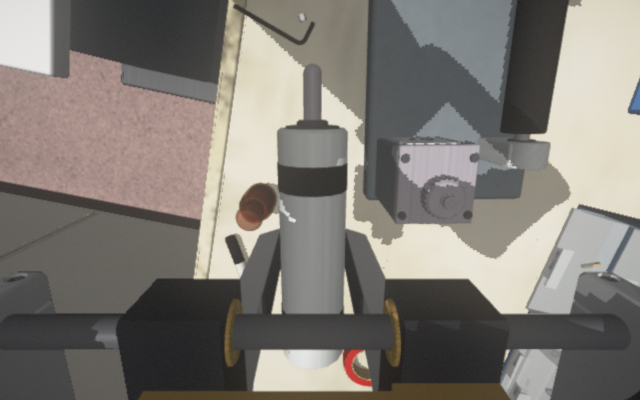

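Good view: the idler is held level, with its pin tip at (312,66). The bearing's top plate spans about (388..478, 142..220), the nut is at (445,198), and the machine edges are parallel to the idler. I'll enlarge it.

Run:
```python
import cv2
i=cv2.imread('pics/w1.png')[110:235,355:555]
cv2.imwrite('pics/c2.png',cv2.resize(i,(800,500),interpolation=cv2.INTER_CUBIC))
```

```text
(no output)
```

View pics/c2.png

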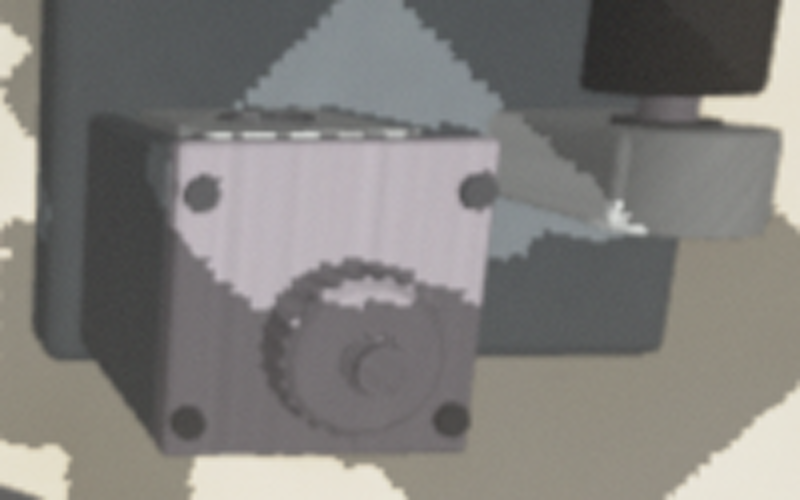

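Plate corners in the crop (scale 4, origin (355,110)): (180,140), (498,142), (467,450), (162,452). The nut top centre is about (370,355) and the screw end (382,370). The bore is a dark sliver at (280,116) on the face.

Run:
```python
from h import *
s=dict(np.load('pics/w1.npz'))
def c(u,v,z): return zl(s,355+(u+.5)/4-.5,110+(v+.5)/4-.5,z)
C=np.array([c(u,v,.131) for u,v in((180,140),(498,142),(467,450),(162,452))]); print(C)
print('depthplate',pt(s,355+75,110+45))
for a,b in((0,1),(3,2)): d=C[b]-C[a]; print('x edge',np.linalg.norm(d),np.degrees(np.arctan2(d[1],d[0])))
for a,b in((3,0),(2,1)): d=C[b]-C[a]; print('y edge',np.linalg.norm(d),np.degrees(np.arctan2(-d[0],d[1])))
print('centre',C.mean(0)); print('nut',c(370,355,.153),'screw',c(382,370,.160), 'boretop',c(280,116,.090))
# pin tip / axis of the held idler, z = TCP+.0126
z=.2176; T=zl(s,312.5,66,z);A=zl(s,312,128,z); print('tip',T,'tube end',A)
# base edge, deck z=.038 and drive roller
e=[zl(s,369,20,.038),zl(s,365,180,.038)]; d=e[0]-e[1]; print('base yaw',np.degrees(np.arctan2(-d[0],d[1])),e)
s=dict(np.load('pics/top0.npz'))
# housing edge face from top depth
```

```text
[[ 0.5094 -0.1478  0.131 ]
 [ 0.5692 -0.1356  0.131 ]
 [ 0.5838 -0.1963  0.131 ]
 [ 0.5229 -0.2095  0.131 ]]
depthplate [ 0.5341 -0.1506  0.132 ]
x edge 0.061089762181628586 11.455065244883839
x edge 0.06227301495624584 12.204402110781585
y edge 0.06320056773980039 12.41045479764625
y edge 0.06241728418206316 13.504111100663886
centre [ 0.5463 -0.1723  0.131 ]
nut [ 0.5479 -0.1774  0.153 ] screw [ 0.5475 -0.1784  0.16  ] boretop [ 0.541  -0.1398  0.09  ]
tip [ 0.4344 -0.1168  0.2176] tube end [ 0.4401 -0.1452  0.2176]
base yaw 12.7828174137757 [array([ 0.4745, -0.0438,  0.038 ]), array([ 0.509 , -0.1958,  0.038 ])]
```

```bash
python3 -m creep '[[[0,0,0,9.7],[0,0,0,9.7],[34,11,0,0],[40,12,0,0],[29,11,0,0],[0,0,45,0],[0,0,45,0],[0,0,20,0]]]'
python3 -m creep '[[[0,0,15,0],[0,0,7,0],[0,0,0,0],[0,0,0,0]]]'
python3 - <<'E'
from h import *
go(.5011,-.1136,.0724,82.3)
s=save('top','t2');i=s['color'][120:250,280:450,::-1]
cv2.imwrite('pics/c3.png',cv2.resize(i,(765,585),interpolation=cv2.INTER_CUBIC))
E
```

```text
time: 7.32
tool_pos: [0.4975, -0.1119, 0.0926]
ee_rot: [-3.132, -0.001, 1.438]
wrist_force: [-7.2, 0.2, 2.4]
width: 0.0354
time: 7.82
tool_pos: [0.4975, -0.114, 0.0736]
ee_rot: [-3.134, 0.002, 1.437]
wrist_force: [-9.3, -2.5, 4.5]
width: 0.0351
t 7.825 shift [0.9 3.5 1.2] turn 0.0 pos [ 0.4975 -0.114   0.0736] rpy [-179.54    0.12   82.32] q [-0.3338  0.0705  1.6545 -0.0037  1.424  -0.1992] F [-9.3 -2.5  4.5] T [-0.23  1.73 -0.28] w 0.0351
```

View pics/c3.png

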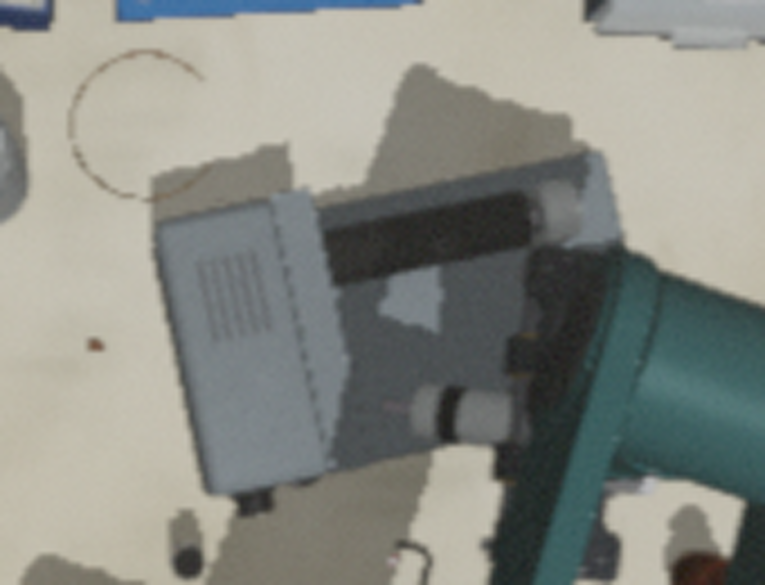

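The roller is pressing on something: about 9 N in −x. In the crop (scale 4.5, origin (280,120)) the pin tip is at (385,407), the tube end at (414,410) and the drip edge at about (325,440). I'll work out where the idler is.

Run:
```python
from h import *
s=dict(np.load('pics/t2.npz'))
def c(u,v,z): return zl(s,280+(u+.5)/4.5-.5,120+(v+.5)/4.5-.5,z)
for u,v in((385,407),(414,410)): print(c(u,v,.086))
print('drip',c(320,395,.129),c(348,360,.129),c(333,465,.129),c(308,190,.129))
o=get_obs();a=o['ee_rot'][2];p=o['tool_pos'];d=np.array([np.cos(a),np.sin(a),0]);print('expected',p+.0955*d,p+.065*d)
w=save('wrist','w3')
```

```text
[ 0.5081 -0.0307  0.086 ]
[ 0.5064 -0.0486  0.086 ]
drip [0.5128 0.0141 0.129 ] [ 0.5337 -0.0024  0.129 ] [0.4716 0.0064 0.129 ] [0.6352 0.0216 0.129 ]
expected [ 0.5103 -0.0194  0.0736] [ 0.5062 -0.0496  0.0736]
```

View pics/w3.png

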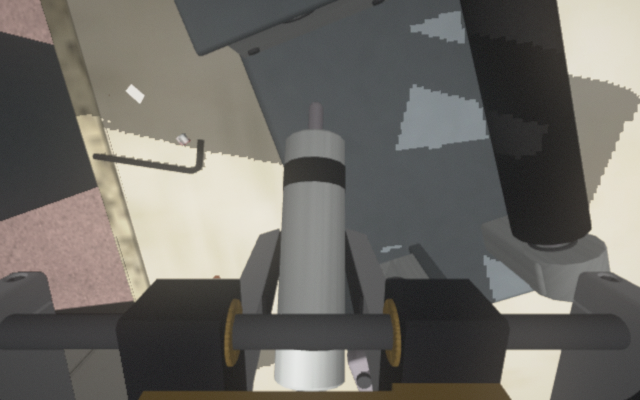

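Run:
```python
from h import *
s=dict(np.load('pics/w3.npz'))
for n,p in dict(screw=(.5475,-.1784,.16),pFL=(.5094,-.1478,.131),pFR=(.5692,-.1356,.131),pBL=(.5229,-.2095,.131)).items(): print(n,np.round(proj(s,p)))
for u,v in((317,110),(315,140),(315,200),(315,255),(312,300),(310,365),(365,380),(430,262),(400,300)): print((u,v),pt(s,u,v))
```

```text
screw [463. 473.]
pFL [347. 360.]
pFR [483. 322.]
pBL [388. 462.]
(317, 110) [ 0.5104 -0.0392  0.0484]
(315, 140) [ 0.5072 -0.0546  0.0737]
(315, 200) [ 0.5033 -0.0836  0.0898]
(315, 255) [ 0.5002 -0.1076  0.1044]
(312, 300) [ 0.4964 -0.1256  0.1151]
(310, 365) [ 0.4923 -0.1498  0.1292]
(365, 380) [ 0.5161 -0.1561  0.1344]
(430, 262) [ 0.5672 -0.1372  0.0694]
(400, 300) [ 0.5229 -0.083   0.1876]
```

The tube's middle overlapped the bearing's front corner by about 5 mm. The start was too far back for 20°, which was my slip. The contact pitched the idler about 30° in the jaws, pin down. I'll back off, level it on the clear bench and regrip.

```bash
python3 -m creep '[[[0,-10,0,0],[0,-10,-10,0],[0,0,-40,0],[0,0,-50,0],[0,0,-30,0],[20,-3,0,0],[45,-7,0,0],[52,-7,0,0]]]'
python3 -m creep '[[[52,-7,0,0],[52,-7,0,0],[52,-7,0,0],[52,-7,0,0],[40,-5,0,0],[23,-5,0,0],[0,0,0,0],[0,0,0,0]]]'
python3 - <<'E'
from h import *
go(.48,.28,.0054,82.3)
s=save('top','t3')
E
```

```text
time: 8.93
tool_pos: [0.4789, 0.0086, 0.2036]
ee_rot: [-3.141, -0.001, 1.437]
wrist_force: [-0.2, -0.6, -1.3]
width: 0.0352
time: 9.93
tool_pos: [0.4774, 0.2804, 0.2035]
ee_rot: [-3.141, 0.001, 1.439]
wrist_force: [-1.0, -0.2, -2.9]
width: 0.0348
t 9.925 shift [  0.1   2.7 198.1] turn 0.1 pos [0.4774 0.2804 0.2035] rpy [-179.97    0.04   82.43] q [ 0.4289  0.0964  1.3648 -0.0004  1.6812  0.5609] F [-1.  -0.2 -2.9] T [-0.08  0.08 -0.03] w 0.0348
```

```bash
python3 -m creep '[[[0,0,40,0],[0,0,50,0],[0,0,40,0],[0,0,14,0],[0,0,5,0],[0,0,5,0],[0,0,5,0],[0,0,5,0]]]'
python3 -m creep '[[[0,0,5,0],[0,0,5,0],[0,0,5,0],[0,0,5,0]]]'
python3 -c "
from h import *
go(.48,.28,.0054,82.3)"
```

```text
time: 10.98
tool_pos: [0.4785, 0.2814, 0.0402]
ee_rot: [3.14, -0.001, 1.439]
wrist_force: [0.7, 0.1, -1.9]
width: 0.0354
time: 11.48
tool_pos: [0.4786, 0.2809, 0.0201]
ee_rot: [3.14, -0.0, 1.439]
wrist_force: [-0.4, -3.2, 2.7]
width: 0.0353
t 11.475 shift [-0.7  1.5 14.7] turn 0.1 pos [0.4786 0.2809 0.0201] rpy [179.91  -0.02  82.42] q [ 0.4289  0.2068  1.6142 -0.0006  1.3191  0.5614] F [-0.4 -3.2  2.7] T [-0.43 -0.   -0.05] w 0.0353
```

```bash
python3 -m creep '[[[0,0,5,0],[0,0,4,0],[0,0,3,0],[0,0,1,0],[0,0,0,0]]]'
python3 -c "
from h import *
go(.48,.28,.0054,82.3)"
python3 -m creep '[[[0,0,0,0],[0,0,0,0],[0,0,2,0],[0,0,0,0]]]' 0.6
python3 - <<'E'
from h import *
go(.48,.28,.005,82.3)
s=save('wrist','w4'); cv2.imwrite('pics/c4.png',s['color'][40:400,180:460,::-1])
E
```

```text
time: 12.1
tool_pos: [0.4775, 0.2811, 0.0063]
ee_rot: [-3.141, 0.0, 1.439]
wrist_force: [-0.0, -1.5, 1.0]
width: 0.0352
t 12.1 shift [-0.8  2.6  0.9] turn 0.1 pos [0.4775 0.2811 0.0063] rpy [-179.96    0.     82.45] q [0.4295 0.2209 1.6275 0.0004 1.2939 0.5613] F [-0.  -1.5  1. ] T [-0.29  0.11 -0.01] w 0.0352
time: 12.6
tool_pos: [0.4776, 0.2811, 0.0042]
ee_rot: [-3.141, 0.0, 1.439]
wrist_force: [0.1, -0.2, -0.9]
width: 0.0564
t 12.6 shift [-0.8  2.5 -0.8] turn 0.1 pos [0.4776 0.2811 0.0042] rpy [-179.97    0.     82.44] q [0.4295 0.2231 1.6294 0.0002 1.2895 0.5614] F [ 0.1 -0.2 -0.9] T [-0.07  0.06 -0.02] w 0.0564
```

View pics/c4.png

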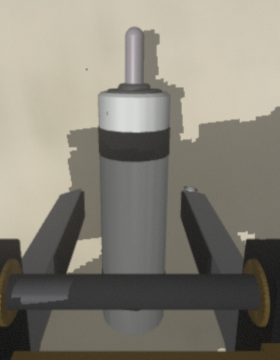

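The idler lies level between the open pads: tip at (314,67) and tube end at (313,131) in full-image pixels.

Run:
```python
from h import *
s=dict(np.load('pics/w4.npz')); o=get_obs(); a=o['ee_rot'][2]
M=np.array([[np.cos(a),np.sin(a)],[np.sin(a),-np.cos(a)]])
f=lambda p:(p[:2]-o['tool_pos'][:2])@M*1000
for u,v in((314,67),(313,130),(313,366)): print(f(zl(s,u,v,.018)))
s=dict(np.load('pics/w1.npz')); o['tool_pos']=np.array([.4537,-.2109]);a=np.radians(101.74)
M=np.array([[np.cos(a),np.sin(a)],[np.sin(a),-np.cos(a)]])
for u,v in((312.5,66),(312,128)): print('w1',f(zl(s,u,v,.2176)))
```

```text
[95.5258  0.8207]
[66.2567  0.403 ]
[-74.2508   0.6728]
w1 [96.0962  0.2817]
w1 [67.1279  0.076 ]
```

```bash
python3 -m creep '[[[0,0,0,0],[0,0,0,0],[0,0,0,0],[0,0,0,0],[0,0,-25,0],[0,0,-50,0],[0,0,-50,0],[0,0,-46,2.1]]]' 0
python3 -m creep '[[[-30,6,-15,0],[-50,9.4,-10,0],[-60,11.4,0,0],[-60,11.4,0,0],[-60,11.4,0,0],[-60,11.4,0,0],[-46,8.8,0,0],[-25,5,0,0]]]'
python3 -m creep '[[[0,0,0,0],[0,0,0,0]]]'
python3 -c "
from h import *
go(.4853,-.1175,.0712,80.3)"
```

```text
time: 13.65
tool_pos: [0.4775, 0.2809, 0.1766]
ee_rot: [-3.141, 0.0, 1.401]
wrist_force: [0.5, 0.6, -1.7]
width: 0.0349
time: 14.65
tool_pos: [0.4852, -0.1193, 0.1996]
ee_rot: [-3.14, 0.0, 1.399]
wrist_force: [-0.0, 0.8, -1.9]
width: 0.0349
time: 14.9
tool_pos: [0.4857, -0.1162, 0.2]
ee_rot: [-3.14, -0.001, 1.402]
wrist_force: [0.8, 0.4, -1.6]
width: 0.0349
t 14.9 shift [ -1.5   0.  128.8] turn 0.1 pos [ 0.4857 -0.1162  0.2   ] rpy [-179.94   -0.06   80.36] q [-0.3489 -0.0239  1.4958  0.0008  1.6709 -0.1805] F [ 0.8  0.4 -1.6] T [-0.04  0.11  0.03] w 0.0349
```

```bash
python3 -m creep '[[[-1.5,0,30,0],[0,0,45,0],[0,0,35,0],[0,0,15,0],[0,0,4,0],[0,0,0,0],[0,0,0,0]]]'
python3 - <<'E'
from h import *
go(.4853,-.1175,.0712,80.3)
s=save('wrist','w5'); cv2.imwrite('pics/w5c.png',s['color'][:,:,::-1])
P=[pt(s,313,v) for v in(140,180,210,255)]; print(np.array(P))
E
```

```text
time: 15.78
tool_pos: [0.4869, -0.1188, 0.0732]
ee_rot: [3.138, 0.0, 1.402]
wrist_force: [-0.3, 0.2, -2.1]
width: 0.0353
t 15.775 shift [ 1.  -1.8  2. ] turn 0.0 pos [ 0.4869 -0.1188  0.0732] rpy [179.82   0.03  80.35] q [-0.3525  0.0419  1.6854  0.0001  1.411  -0.184 ] F [-0.3  0.2 -2.1] T [-0.02  0.1   0.  ] w 0.0353
[[ 0.4978 -0.0568  0.1052]
 [ 0.4948 -0.0746  0.1058]
 [ 0.4924 -0.0889  0.1055]
 [ 0.4886 -0.1116  0.1055]]
```

View pics/w5.png

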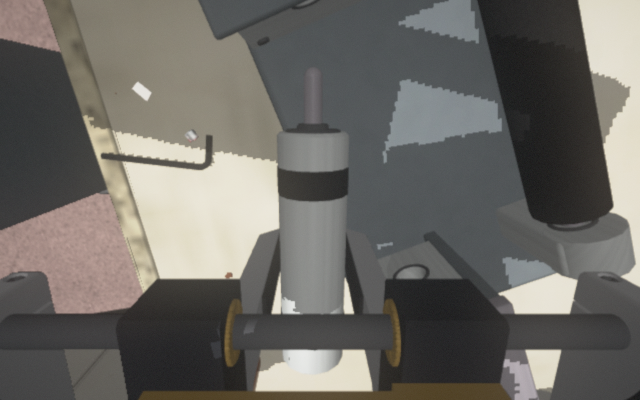

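The idler is level, with its tip at (313,68). The bore ring shows at (411,272) on the bearing face, and part of a ring shows at (305,3) near the drip edge. I'll check both against my frame.

Run:
```python
from h import *
s=dict(np.load('pics/w5.npz'));s3=dict(np.load('pics/w3.npz'))
x=np.array([.977,.213,0]);y=np.array([-.213,.977,0]);B=np.array([.5398,-.1413,.085]);R=B+.15*y
print('bore',proj(s,B),'R',proj(s,R),'drip ends',proj(s,R-.012*y+[0,0,.04]),proj(s,R-.012*y-.04*x+[0,0,.04]), 'R in w3',proj(s3,R))
def onface(s,u,v,p0,n):
    a=pt(s,u,v,0.);b=pt(s,u,v,1.);return a+(b-a)*((p0-a)@n)/((b-a)@n)
q=onface(s,411,272,B,y);print('bore meas',q,'dx,dz',(q-B)@x,q[2])
q=onface(s3,300,15,R,y);print('ring w3 on face',q,(q-R)@x)
i=np.hstack([cv2.resize(s['color'][225:325,365:465],(400,400),interpolation=2),cv2.resize(s3['color'][0:100,250:350],(400,400),interpolation=2)])
cv2.imwrite('pics/c5.png',i[:,:,::-1])
```

```text
bore (np.float64(410.71644623641157), np.float64(273.3216950042731)) R (np.float64(311.92029888415215), np.float64(-3.381229023605215)) drip ends (np.float64(325.13728050990846), np.float64(-5.879917426150513)) (np.float64(221.2561892805465), np.float64(40.83241785601069)) R in w3 (np.float64(299.5898112625681), np.float64(11.910873542309417))
bore meas [ 0.5403 -0.1412  0.0838] dx,dz 0.0005353804090389879 0.08380467694782429
ring w3 on face [0.5078 0.0052 0.0799] -3.1977741726070845e-05
```

View pics/c5.png

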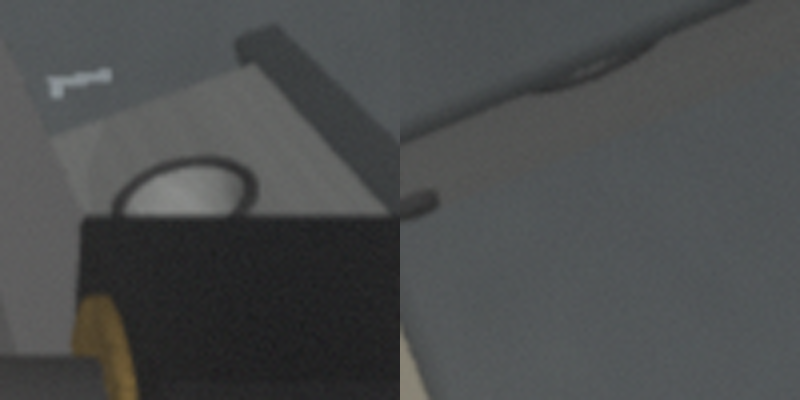

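My frame matches the rings: bore predicted (410.7,273) and seen (411,272), recess predicted u=299.6 and seen about 299. I'll settle and advance along the idler axis.

```bash
python3 -m creep '[[[0,0,0,0],[0,0,0,0]]]'
python3 -c "
from h import *
go(.4853,-.1175,.0712,80.3)"
```

```text
time: 16.08
tool_pos: [0.4859, -0.1186, 0.0719]
ee_rot: [3.141, 0.0, 1.402]
wrist_force: [-0.0, 0.7, -0.8]
width: 0.0351
t 16.075 shift [ 1.  -0.8  0.7] turn 0.0 pos [ 0.4859 -0.1186  0.0719] rpy [179.96   0.    80.32] q [-0.3529  0.0428  1.6873  0.0001  1.4108 -0.184 ] F [-0.   0.7 -0.8] T [-0.06  0.04  0.02] w 0.0351
```

```bash
python3 -m creep '[[[10,-0.5,0.3,0],[10,0,0,0],[8,0,0,0],[2,0,0,0],[0,0,0,0],[0,0,0,0]]]'
python3 -c "
from h import *
go(.4912,-.0830,.0712,80.3)"
```

```text
time: 16.82
tool_pos: [0.4902, -0.0889, 0.0712]
ee_rot: [3.142, 0.0, 1.402]
wrist_force: [-0.9, 0.4, -1.7]
width: 0.0352
t 16.825 shift [ 6.  -0.1 -0. ] turn 0.0 pos [ 0.4902 -0.0889  0.0712] rpy [180.     0.    80.33] q [-0.2932  0.0396  1.692  -0.0001  1.4099 -0.1244] F [-0.9  0.4 -1.7] T [-0.1   0.04  0.05] w 0.0352
```

```bash
python3 -m creep '[[[3,0,0,0],[3,0,0,0],[2,0,0,0],[2,0,0,0],[0,0,0,0],[0,0,0,0]]]'
python3 -c "
from h import *
go(.4912,-.0830,.0712,80.3)"
```

```text
time: 17.58
tool_pos: [0.4918, -0.0794, 0.0712]
ee_rot: [3.142, 0.001, 1.402]
wrist_force: [-0.5, -5.5, -1.3]
width: 0.0352
t 17.575 shift [-3.6 -0.  -0. ] turn 0.0 pos [ 0.4918 -0.0794  0.0712] rpy [180.     0.05  80.32] q [-0.2734  0.0396  1.6921 -0.0008  1.4099 -0.1043] F [-0.5 -5.5 -1.3] T [-0.88  0.26  0.08] w 0.0352
```

```bash
python3 -m creep '[[[3,0,0,0],[3,0,0,0],[3,0,0,0],[2,0,0,0],[0,0,0,0],[0,0,0,0]]]'
python3 - <<'E'
from h import *
go(.4912,-.0830,.0712,80.3)
s=save('wrist','w6')
for r in range(60,140,4): print(r,int(s['color'][r,313].mean()),pt(s,313,r))
E
```

```text
time: 18.32
tool_pos: [0.4934, -0.0704, 0.0713]
ee_rot: [3.142, 0.005, 1.402]
wrist_force: [-1.9, -9.2, -1.1]
width: 0.035
t 18.325 shift [-12.8  -0.1   0.2] turn 0.0 pos [ 0.4934 -0.0704  0.0713] rpy [180.     0.27  80.3 ] q [-0.2523  0.04    1.6913 -0.0048  1.4098 -0.0822] F [-1.9 -9.2 -1.1] T [-1.75  0.46 -0.  ] w 0.035
60 79 [0.5094 0.0211 0.1275]
64 77 [0.5092 0.0198 0.1275]
68 74 [0.509  0.0186 0.1263]
72 80 [0.5087 0.017  0.13  ]
76 83 [0.5085 0.0157 0.1301]
80 84 [0.5082 0.0144 0.1303]
84 85 [0.508  0.013  0.1305]
88 85 [0.5078 0.0118 0.1301]
92 83 [0.5076 0.0104 0.13  ]
96 84 [0.5074 0.0091 0.1301]
100 84 [0.5071 0.0078 0.1302]
104 84 [0.5069 0.0064 0.1302]
108 84 [0.5067 0.0051 0.1305]
112 82 [0.5064 0.0037 0.1299]
116 84 [0.5062 0.0024 0.1307]
120 84 [0.506  0.001  0.1301]
124 84 [ 0.5057 -0.0004  0.1303]
128 84 [ 0.5055 -0.0018  0.1302]
132 86 [ 0.5053 -0.0032  0.1301]
136 86 [ 0.505  -0.0046  0.1303]
```

The force of 9.3 N and the travel agree at about 12.5 mm compression, so the nose is on the recess bottom. I'll press a little further.

```bash
python3 -m creep '[[[2.5,0,0,0],[2,0,0,0],[0,0,0,0],[0,0,0,0],[0,0,0,0]]]'
python3 -c "
from h import *
go(.4912,-.0830,.0712,80.3)"
```

```text
time: 19.0
tool_pos: [0.494, -0.0669, 0.0713]
ee_rot: [3.142, 0.006, 1.401]
wrist_force: [-3.0, -12.0, -1.5]
width: 0.0349
t 19.0 shift [-16.4  -0.1   0.3] turn -0.0 pos [ 0.494  -0.0669  0.0713] rpy [180.     0.37  80.28] q [-0.2438  0.0403  1.6909 -0.0065  1.4098 -0.0732] F [ -3.  -12.   -1.5] T [-2.09  0.46  0.03] w 0.0349
```

```bash
python3 -m creep '[[[0.1,3.8,0,-2.75],[0.1,3.8,0,-2.75],[0.1,3.8,0,-2.75],[0.1,3.8,0,-2.75],[0.1,3.8,0,-2.75],[0,0,0,0],[0,0,0,0]]]'
python3 - <<'E'
from h import *
y=np.array([-.213,.977]);Bt=np.array([.5065,.0111])
x=np.array([.977,.213]);ph=np.radians(22-13.75)
t=Bt+.0004*x-.0793*(np.sin(ph)*x+np.cos(ph)*y)
go(t[0],t[1],.0712,94.05)
E
```

```text
time: 19.88
tool_pos: [0.5133, -0.0679, 0.0714]
ee_rot: [-3.141, 0.007, 1.642]
wrist_force: [-1.4, -11.3, -1.5]
width: 0.0351
t 19.875 shift [ 0.1 -0.9  0.2] turn 0.0 pos [ 0.5133 -0.0679  0.0714] rpy [-179.95    0.37   94.06] q [-0.2366  0.0821  1.6467 -0.0065  1.4117 -0.3064] F [ -1.4 -11.3  -1.5] T [-2.17  0.34  0.27] w 0.0351
```

```bash
python3 -m creep '[[[0.1,3.6,0,-2.75],[0.1,3.6,0,-2.75],[0.1,3.4,0,-2.75],[0,0,0,0],[0,0,0,0]]]'
python3 - <<'E'
from h import *
y=np.array([-.213,.977]);Bt=np.array([.5065,.0111])
t=Bt-.0793*y
go(t[0],t[1],.0712,102.3)
s=save('wrist','w7'); print([pt(s,313,v)[2] for v in(150,180,210,240)])
E
```

```text
time: 20.5
tool_pos: [0.5246, -0.0665, 0.0717]
ee_rot: [3.141, 0.007, 1.786]
wrist_force: [0.1, -11.6, -2.8]
width: 0.0349
t 20.5 shift [ 0.4 -1.2  0.5] turn 0.0 pos [ 0.5246 -0.0665  0.0717] rpy [179.99   0.4  102.3 ] q [-0.2292  0.1043  1.6219 -0.0063  1.4123 -0.4429] F [  0.1 -11.6  -2.8] T [-2.11  0.06  0.23] w 0.0349
[np.float64(0.12864086786822604), np.float64(0.10356042219978148), np.float64(0.10406276205796974), np.float64(0.1042574869733787)]
```

```bash
python3 -m creep '[[[0,-1,0.8,0],[-1,0,0,0],[-1.5,0,0,0],[-1.5,0,0,0],[-1,0,0,0],[0,0,0,0],[0,0,0,0]]]'
python3 - <<'E'
from h import *
y=np.array([-.213,.977]);Bt=np.array([.5065,.0111])
t=Bt-.0793*y
go(t[0],t[1],.0712,102.3)
E
```

```text
time: 21.42
tool_pos: [0.525, -0.0705, 0.0712]
ee_rot: [3.14, 0.005, 1.785]
wrist_force: [0.5, -8.9, -1.2]
width: 0.0348
t 21.425 shift [ 4.4 -0.7 -0. ] turn -0.0 pos [ 0.525  -0.0705  0.0712] rpy [179.92   0.29 102.28] q [-0.238   0.1062  1.6209 -0.0039  1.4111 -0.4518] F [ 0.5 -8.9 -1.2] T [-1.7   0.02  0.03] w 0.0348
```

No face contact: about 12 mm compression and 8.9 N, so the stub has entered the bore. I'll continue easing it home.

```bash
python3 -m creep '[[[-2,-0.3,0,0],[-2,0,0,0],[-2,0,0,0],[-1,0,0,0],[0,0,0,0],[0,0,0,0]]]'
python3 - <<'E'
from h import *
y=np.array([-.213,.977]);Bt=np.array([.5065,.0111])
t=Bt-.0793*y
go(t[0],t[1],.0712,102.3)
E
```

```text
time: 22.18
tool_pos: [0.526, -0.0761, 0.0711]
ee_rot: [3.14, 0.002, 1.785]
wrist_force: [0.2, -5.5, -0.8]
width: 0.0349
t 22.175 shift [10.1 -0.5 -0.1] turn -0.0 pos [ 0.526  -0.0761  0.0711] rpy [179.91   0.13 102.29] q [-0.2495  0.1107  1.6161 -0.0014  1.4124 -0.4638] F [ 0.2 -5.5 -0.8] T [-1.15  0.09 -0.09] w 0.0349
```

```bash
python3 -m creep '[[[-1,0,0,0],[-1,0,0,0],[-0.5,0,0,0],[0,0,0,0],[0,0,0,0]]]'
python3 -m creep '[[[0,0,0,0],[0,0,0,0],[0,0,0,0],[0,0,0,0]]]' 0.6
python3 - <<'E'
from h import *
y=np.array([-.213,.977]);Bt=np.array([.5065,.0111])
t=Bt-.0793*y
go(t[0],t[1],.0712,102.3)
E
```

```text
time: 22.8
tool_pos: [0.5262, -0.0776, 0.0709]
ee_rot: [3.14, 0.001, 1.786]
wrist_force: [-0.7, -4.4, 1.7]
width: 0.0347
time: 23.3
tool_pos: [0.5257, -0.077, 0.0701]
ee_rot: [-3.141, -0.001, 1.786]
wrist_force: [-1.5, 0.3, 0.4]
width: 0.0561
t 23.3 shift [10.9  0.1 -1.1] turn 0.1 pos [ 0.5257 -0.077   0.0701] rpy [-179.99   -0.05  102.35] q [-0.2526  0.113   1.6156  0.0007  1.4136 -0.4683] F [-1.5  0.3  0.4] T [-0.08  0.05  0.01] w 0.0561
```

```bash
python3 -m creep '[[[0,0,-20,0],[0,0,-45,0],[0,0,-45,0],[0,0,-25,0],[-50,0,0,0],[-53,0,0,0],[0,0,0,-10.6],[0,0,0,-10.6]]]'
python3 -m creep '[[[0,0,0,-10.6],[0,0,0,-10.6],[0,0,0,-10.6],[0,0,0,-10.6],[0,0,0,-10.6],[0,0,0,-10.6],[0,0,0,0],[0,0,0,0]]]'
python3 - <<'E'
from h import *
go(.5478,-.1778,.139,187)
s=save('wrist','w8')
E
```

```text
time: 24.3
tool_pos: [0.5477, -0.1787, 0.2049]
ee_rot: [3.142, -0.001, 2.161]
wrist_force: [-0.8, 0.5, -0.1]
width: 0.0565
time: 25.3
tool_pos: [0.5478, -0.1779, 0.2052]
ee_rot: [3.141, -0.0, -3.02]
wrist_force: [0.0, 0.4, -0.2]
width: 0.0559
t 25.3 shift [-0.1  0.1 66.2] turn -0.0 pos [ 0.5478 -0.1779  0.2052] rpy [ 179.98   -0.   -173.01] q [-0.4127  0.1454  1.3071  0.0003  1.6894 -2.1055] F [ 0.   0.4 -0.2] T [0.02 0.02 0.02] w 0.0559
```

View pics/w8.png

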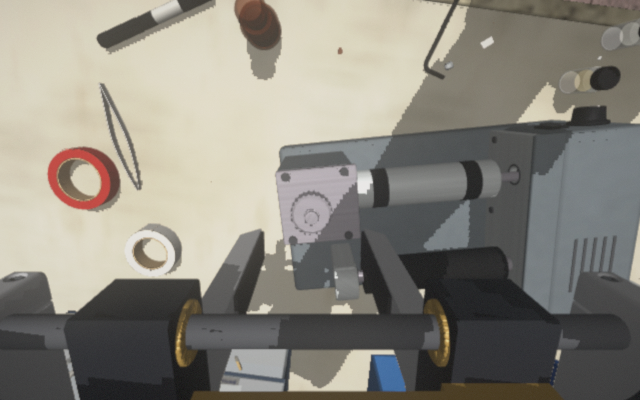

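The idler is seated: pin in the recess at (513,175), and the tube end against the bearing at (359,187). The nut is at (310,213), with the screw end at about (311,216).

Run:
```python
from h import *
s=dict(np.load('pics/w8.npz'))
print('nut',zl(s,310,213,.153),'screw',zl(s,311,216,.16),pt(s,311,216),'nut proj',proj(s,[.5478,-.1778,.153]))
y=np.array([-.213,.977]);B=np.array([.5398,-.1413])
for u,v in((365,188),(400,187),(450,183),(495,178)): p=pt(s,u,v);print(p,(p[:2]-B)@y)
```

```text
nut [ 0.5462 -0.1794  0.153 ] screw [ 0.5462 -0.1786  0.16  ] [ 0.5455 -0.1787  0.162 ] nut proj (np.float64(311.84002104108504), np.float64(215.2796119047621))
[ 0.533  -0.1323  0.1029] 0.010233056634661002
[ 0.5283 -0.1019  0.1033] 0.04095243955473537
[ 0.5194 -0.0587  0.1027] 0.08504153050919415
[ 0.5102 -0.0207  0.103 ] 0.12409391135373694
```

```bash
python3 -m creep '[[[0.8,0,30,0],[0,0,26,0],[0,0,10,0],[0,0,0,0],[0,0,0,0]]]'
python3 -m creep '[[[0,0,0,0],[0,0,0,0],[0,0,0,0],[0,0,0,0]]]' 0
python3 -c "
from h import *
go(.547,-.1784,.139,187)"
```

```text
time: 25.98
tool_pos: [0.5477, -0.1785, 0.1408]
ee_rot: [-3.14, 0.002, -3.017]
wrist_force: [0.5, 0.3, 0.8]
width: 0.0565
time: 26.48
tool_pos: [0.5472, -0.1788, 0.1398]
ee_rot: [-3.14, 0.001, -3.017]
wrist_force: [1.0, -1.8, 0.3]
width: 0.0293
t 26.475 shift [0.2 0.5 0.8] turn 0.1 pos [ 0.5472 -0.1788  0.1398] rpy [-179.92    0.04 -172.88] q [-0.4138  0.1646  1.415  -0.0009  1.5606 -2.1088] F [ 1.  -1.8  0.3] T [-0.35 -0.06 -0.01] w 0.0293
```

```bash
python3 -m creep '[[[0,-0.4,0.1,8],[0,0,0.1,9],[0,0,0.1,9],[0,0,0.1,9],[0,0,0.1,9],[0,0,0.1,9],[0,0,0.1,9],[0,0,0.1,9]]]'
python3 -c "
from h import *
go(.547,-.1784,.139,187)"
```

```text
time: 27.48
tool_pos: [0.5472, -0.1789, 0.139]
ee_rot: [3.141, 0.001, 2.022]
wrist_force: [-0.3, -1.4, 0.4]
width: 0.0293
t 27.475 shift [ 0.6  0.  -0. ] turn -71.2 pos [ 0.5472 -0.1789  0.139 ] rpy [179.98   0.06 115.83] q [-0.4142  0.1653  1.4159 -0.0004  1.5595 -0.8651] F [-0.3 -1.4  0.4] T [-0.27 -0.   -0.06] w 0.0293
```

```bash
python3 -m creep '[[[0,0,0.1,9],[0,0,0.1,9],[0,0,0.1,9],[0,0,0.1,9],[0,0,0.1,6],[0,0,0,0]]]'
python3 -c "
from h import *
go(.547,-.1784,.139,187)"
python3 -m creep '[[[0,0,0.1,5],[0,0,0.1,5],[0,0,0.1,5],[0,0,0,0]]]'
python3 -c "
from h import *
go(.547,-.1784,.139,187)"
```

```text
time: 28.22
tool_pos: [0.5471, -0.179, 0.1385]
ee_rot: [3.141, 0.001, 1.295]
wrist_force: [-0.4, -1.7, 2.2]
width: 0.0292
t 28.225 shift [ 0.5 -0.3 -0.5] turn -112.8 pos [ 0.5471 -0.179   0.1385] rpy [179.96   0.03  74.18] q [-0.4143  0.1655  1.4166 -0.0005  1.5586 -0.1383] F [-0.4 -1.7  2.2] T [-0.41  0.08 -0.12] w 0.0292
time: 28.72
tool_pos: [0.5471, -0.179, 0.1383]
ee_rot: [3.141, 0.001, 1.035]
wrist_force: [-0.2, -2.2, 3.3]
width: 0.0294
t 28.725 shift [ 0.4 -0.4 -0.7] turn -127.7 pos [ 0.5471 -0.179   0.1383] rpy [179.94   0.03  59.29] q [-0.4142  0.1656  1.4169 -0.0006  1.5582  0.1218] F [-0.2 -2.2  3.3] T [-0.49  0.19  0.27] w 0.0294
```

```bash
python3 -m creep '[[[0,0,0,4],[0,0,0,4],[0,0,0,0]]]'
python3 -c "
from h import *
go(.547,-.1784,.139,187)"
python3 -m creep '[[[0,0,0,5],[0,0,0,5],[0,0,0,0]]]'
python3 - <<'E'
from h import *
go(.547,-.1784,.139,187)
E
```

```text
time: 29.1
tool_pos: [0.5482, -0.1776, 0.1384]
ee_rot: [3.14, -0.003, 0.897]
wrist_force: [2.8, 1.5, 2.7]
width: 0.0292
t 29.1 shift [-1.4 -0.4 -0.6] turn -135.6 pos [ 0.5482 -0.1776  0.1384] rpy [179.92  -0.17  51.37] q [-0.4132  0.1657  1.4167  0.0025  1.5572  0.261 ] F [2.8 1.5 2.7] T [ 0.22 -0.37  0.37] w 0.0292
time: 29.48
tool_pos: [0.5474, -0.1787, 0.1383]
ee_rot: [3.14, -0.0, 0.721]
wrist_force: [0.4, -0.6, 4.1]
width: 0.0291
t 29.475 shift [-0.1 -0.5 -0.7] turn -145.7 pos [ 0.5474 -0.1787  0.1383] rpy [179.94  -0.03  41.32] q [-0.4139  0.1656  1.4168 -0.      1.5579  0.4356] F [ 0.4 -0.6  4.1] T [-0.16 -0.07  0.37] w 0.0291
```

The torque holds at 0.37 Nm while the tool keeps turning, so the pads are slipping on a stopped nut. I'll regrip once to confirm it's tight.

```bash
python3 -m creep '[[[0,0,0,0],[0,0,0,0],[0,0,0,-10],[0,0,0,-10],[0,0,0,0]]]' 0.55
python3 -m creep '[[[0,0,0,0],[0,0,0,0],[0,0,0,0],[0,0,0,0],[0,0,0,0]]]' 0
python3 -c "
from h import *
go(.547,-.1784,.139,187)"
python3 -m creep '[[[0,0,0,3],[0,0,0,3],[0,0,0,0]]]'
python3 -c "
from h import *
go(.547,-.1784,.139,187)"
python3 -m creep '[[[0,0,0,4],[0,0,0,4],[0,0,0,0]]]'
python3 -c "
from h import *
go(.547,-.1784,.139,187)"
```

```text
time: 30.1
tool_pos: [0.5465, -0.1784, 0.137]
ee_rot: [-3.14, 0.0, 1.065]
wrist_force: [0.8, -0.7, -0.4]
width: 0.0517
time: 30.72
tool_pos: [0.5472, -0.1787, 0.1378]
ee_rot: [3.141, -0.0, 1.067]
wrist_force: [1.9, -1.2, -1.1]
width: 0.0295
t 30.725 shift [ 0.1 -0.3 -1.2] turn -125.9 pos [ 0.5472 -0.1787  0.1378] rpy [179.97  -0.01  61.12] q [-0.4141  0.166   1.4175  0.0001  1.5576  0.0899] F [ 1.9 -1.2 -1.1] T [-0.16 -0.13  0.05] w 0.0295
time: 31.1
tool_pos: [0.5475, -0.1782, 0.1378]
ee_rot: [3.141, -0.001, 0.965]
wrist_force: [1.9, -0.7, -1.4]
width: 0.0294
t 31.1 shift [-0.5 -0.4 -1.2] turn -131.7 pos [ 0.5475 -0.1782  0.1378] rpy [179.96  -0.05  55.26] q [-0.4136  0.166   1.4174  0.0008  1.5573  0.1927] F [ 1.9 -0.7 -1.4] T [-0.04 -0.38  0.59] w 0.0294
time: 31.48
tool_pos: [0.5476, -0.1784, 0.1379]
ee_rot: [3.141, -0.001, 0.825]
wrist_force: [3.1, 0.2, -1.5]
width: 0.0289
t 31.475 shift [-0.4 -0.4 -1.1] turn -139.7 pos [ 0.5476 -0.1784  0.1379] rpy [179.95  -0.06  47.25] q [-0.4137  0.166   1.4172  0.0007  1.5572  0.3324] F [ 3.1  0.2 -1.5] T [ 0.   -0.49  0.45] w 0.0289
```

It was tight at once: 0.59 Nm within 6°. I'll release, lift clear and take a final look.

```bash
python3 -m creep '[[[0,0,0,0],[0,0,0,0],[0,0,0,0],[0,0,-15,0],[0,0,-45,0],[0,0,-40,0],[0,0,0,0],[0,0,0,0]]]' 0.6
python3 -m creep '[[[-40,0,0,0],[-40,0,0,0],[-20,0,0,0],[0,0,0,0],[0,0,0,0]]]'
python3 - <<'E'
from h import *
go(.547,-.1784,.139,187)
s=save('wrist','w9'); 
for n,p in dict(nut=(.547,-.1785,.151),plate=(.530,-.160,.131)).items():
    u,v=map(int,np.round(proj(s,p))); print(n,u,v,pt(s,u,v) if 0<u<640 and 0<v<400 else '')
t=save('top','t9')
a=cv2.resize(s['color'],(480,300),interpolation=cv2.INTER_AREA);b=cv2.resize(t['color'][130:265,285:455],(378,300),interpolation=2)
cv2.imwrite('pics/f.png',cv2.resize(np.hstack([a,b]),(800,280))[:,:,::-1])
E
```

```text
time: 32.48
tool_pos: [0.5468, -0.1785, 0.2375]
ee_rot: [-3.141, 0.0, 0.823]
wrist_force: [-0.4, 0.2, 0.7]
width: 0.0565
time: 33.1
tool_pos: [0.4795, -0.2511, 0.2373]
ee_rot: [-3.141, -0.001, 0.823]
wrist_force: [0.1, -0.1, -0.4]
width: 0.0565
t 33.1 shift [99.1  0.2 98.4] turn -139.8 pos [ 0.4795 -0.2511  0.2373] rpy [-179.95   -0.04   47.17] q [-0.5878  0.0643  1.3327  0.0009  1.7453  0.1599] F [ 0.1 -0.1 -0.4] T [-0.08  0.06  0.04] w 0.0565
nut 313 79 [ 0.5465 -0.1794  0.161 ]
plate 282 79 [ 0.5296 -0.1603  0.1323]
```

View pics/f.png

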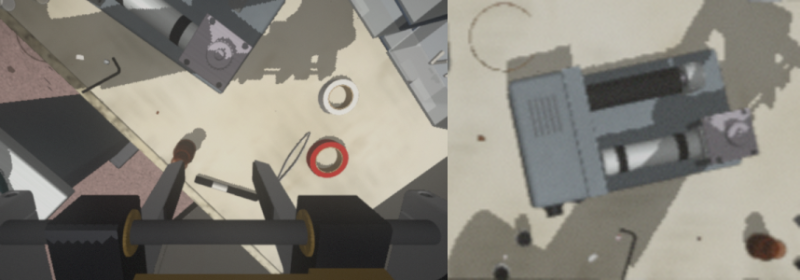

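The final view shows the idler in its place (right half, 600–700,150) and the nut on the plate at (735,130). The wrench, vials and dropper bottle look unmoved. One last numeric check.

Run:
```python
from h import *
for f in('w1','w8','w9'):
    s=dict(np.load(f'pics/{f}.npz')); r=[]
    for a in np.arange(0,6.28,.4):
        u,v=map(int,np.round(proj(s,(.547+.0105*np.cos(a),-.1785+.0105*np.sin(a),.152)))); r.append(s['depth'][v,u] and pt(s,u,v,s['depth'][v,u])[2])
    print(f,'nut top z',np.median(r))
s=dict(np.load('pics/w9.npz'))
a=dict(np.load('pics/top0.npz'));b=dict(np.load('pics/t9.npz'))
d=np.abs(a['depth']-b['depth']); m=((d>.012)&(a['depth']>0)&(b['depth']>0)).astype(np.uint8)
n,_,st,c=cv2.connectedComponentsWithStats(m[:262,:]);print([(st[i].tolist()) for i in range(1,n) if st[i,4]>12])
y=np.array([-.213,.977,0]);B=np.array([.5398,-.1413,.103])
for k in(.015,.07,.125):
    u,v=map(int,np.round(proj(b,B+k*y))); print(k,pt(b,u,v))
```

```text
w1 nut top z 0.15364154745625708
w8 nut top z 0.15369408497398793
w9 nut top z 0.1521244756156036
[[451, 168, 189, 94, 11513], [358, 193, 48, 22, 600], [209, 209, 58, 15, 590]]
0.015 [ 0.536  -0.1269  0.1018]
0.07 [ 0.5244 -0.0719  0.1015]
0.125 [ 0.5128 -0.0194  0.1036]
```

```bash
python3 -c "
from bench import ticket; print(ticket.close_job())"
```

```text
the job is handed in; nothing more can be done
None
```

The idler roller is back in the bottle roller, the locknut is tight on the top plate, and I handed the job in at about 33 s of the 64 s allowed.

**How it was done**
- **Idler:** I held it level and turned it 22° sideways rather than tilting it vertically, because the tool can only turn about its vertical axis. I set the pin in the recess and pressed it in about 16.4 mm, at 11–12 N. I then swung the stub in past the bearing's front side, eased it into the bore and opened the gripper for the spring to finish.
- **Locknut:** I turned it clockwise until it stopped, after about 125°. I then regripped it, and it was solid at once (0.59 Nm).

**Last checks**
- **Idler:** In the pictures the tube's end is against the bearing's face and the pin is in the recess. The tube's top is at 0.102–0.104 m along its length, against 0.103 m expected.
- **Nut:** Its top dropped about 1.5 mm, and it sits 19.8 mm above the plate for a 20 mm nut.
- **Bystanders:** Before and after depth images show changes only at the idler's old and new places, and where the arm blocks the view.

**What went wrong**
- **First approach:** I had miscalculated the clearance, and the idler touched the bearing's front corner at about 9–10 N, which pitched it 30° in the jaws. I backed off, levelled it on the clear bench, regripped and went in along its own axis with no further contact.
- **Pictures:** I viewed 11 pictures, one over the budget of 10.

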